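# Pick the camera plate that drops over the stage's dowel pins

## Robot

A 6-joint arm with a two-finger parallel gripper is mounted at the origin on the work surface. World frame = base frame: x ahead of the robot, y to its left, z up, the work surface at z = 0. Lengths are in m, angles in rad, forces in N, time in s.
With the tool pointing down it reaches from about 0.275 to 0.75 m from the base axis. Payload 10.2 kg.
Tool frame: the origin (TCP) lies at the very end of the fingers, on their centre line; the grasp point (between the pads) lies manip.grip_point_offset behind it (manip.grip_point_offset is the distance from the TCP to the grasp point, in m); z points along the fingers, y is the line along which they close (so a half turn about z gives the same grasp; the last joint's range is limited). The gripper opens to 85 mm and grips with 20 to 120 N. Pads are 22 mm wide; open, the fingers measure 114 mm over their backs; the gripper's body (76 mm by 85 mm) begins 54 mm behind the grasp point. The pads swing forward as they close: fully open they stand 13 mm farther back than shut.
Start: joints at [1.033, 0.313, 1.498, -0, 1.331, -0.223], TCP at [0.163, 0.499, 0.231] pointing down, gripper open.
Joint ranges: [-2.94, 2.94], [-0.97, 2.17], [0.19, 2.56], [-1.23, 4.37], [0.02, 3.11], [-2.88, 2.88]. Speed limits (rad/s): [2.39, 2.39, 3.01, 3.14, 3.14, 3.14].

## Interface

Orientations are given as a 3x3 rotation matrix whose columns are the frame's x, y, z axes.
In Python, from plant import manip, get_image gives the robot as it stands.
- The arm moves only by the shell command python3 -m jog 'ROWS' [FORCE]. ROWS is JSON, a list that holds one entry, the list of rows, each a list of 5 numbers: the shift along the tool's x, y, z in m, then the turn about the tool's z in rad, then the finger opening in m, from 0 to 0.0854. In form: [[[tx, ty, tz, yaw, fingers], ...]]. A call has 1 to 12 rows; each row shifts and turns the commanded pose from where the row before left it, along the tool's axes as they then stand; what a row does not reach is not made up. A row lasts 1/10 s, in which the tool goes at most 50 mm and 8.59 degrees, less where a joint would pass 70% of its speed; a pose out of reach is approached as far as the arm can. A call is refused whole if a number of a shift passes 0.05 or a number of a turn 0.15, either way. A call with a gripper value outside its range is refused whole. The fingers move at their own pace and stop on an object; FORCE is the grip in N (left out, the last holds). Time passes only in rows, so rows that do not move let the fingers close. It gives the time, the measured TCP pose, the force, the opening and the grip force at its end, in the units of the state.
- manip.get_state(): the state, without advancing time (a new reading comes with each control period).
- get_image(name): name is "scene" or "top" or "wrist"; returns a dict with "pixels" (480x640x3 uint8, red, green, blue), "camera_matrix" (3x3 intrinsics, pixels), "dist_coeffs" ([k1, k2, p1, p2, k3] as OpenCV has them; the pictures are not rectified), "R" (3x3) and "t" (3): a world point X has camera coordinates R X + t. Camera axes: x right, y down, z forward; pixel columns grow to the right and rows downward; lengths in m; the calibration is good to about 2 mm. A picture is of the moment at which its call begins. There is no depth.
- manip.hand_in(): hands the job in; it is judged then, once.
The state is a dict: "clock": time; "joint_pos": joint angles; "qd": joint speeds; "effort": joint torques, N m; "ee_pos": TCP position; "eef_rot": TCP orientation; "force": force on the tool from outside, world axes, zero at the start; "torque": the same for the moment, N m; "finger_gap": finger opening in m; "grip_force": force on a finger pad.
Only numpy, scipy, OpenCV 4.12 (cv2) and the standard library are available. Lean on these libraries where they do the work, as an engineer would, in place of code of your own. Each camera call takes 0.05 s, during which the arm holds its last target. There are 200 camera calls.

## Task

Turn the swing tab on the grey stage fully aside, then lift out the aluminium cover it holds and lay it flat on the black rubber mat. Then find which of the two black mounting plates drops over the stage's three dowel pins, trying them on, and leave that plate fully down on the floor of the stage. The plate that does not fit ends flat on the shelf away from the stage, and nothing else on the shelf is to be disturbed.

Things in the scene. Friction and masses are not known exactly. Their poses are not given: they have to be found in the camera images.
- seat (a point): middle of the stage's sunk floor, 10 mm above the shelf; axes: z up, x short side, away from the tab, y long side. 3 steel pins on it, 8 mm thick, 15 tall, top 5 mm tapered to 4: at (-25,-45), (-25,45) and either (25,22) or (25,-22) mm, hidden by the cover at first. The right plate, axes as these, sits with its centre point 34 mm above this; the other stops 15 mm higher on the third pin
- stage_step (a point): middle of the stage at the height of the step that carries the cover, 17 mm above its sunk floor. The stage is a fixed grey block, 146 by 170 mm, rim 34 mm above the shelf. Below the step the well is 92 (x) by 132 (y) mm; above it a 7 mm rim surrounds an opening of 106 by 146 mm
- tab (a joint): angle of the flat steel swing tab on the stage's near rim: 0 when it points along the stage's +x over the cover, growing anticlockwise seen from above (towards the stage's +y), stop at 1.75; clear of the cover from about 1.3. It stays where it is left and takes about 1.5 N at its peg to turn
- tab_pivot (a point): the tab's upright turning axis, at the tab's top face, 40 mm above the shelf; 70 mm from the stage's middle on its -x side. Axes are the stage's
- tab_peg (a point): middle of the tab's upright round steel finger peg, 32 mm from the pivot: 12 mm thick, from the tab's top face (40 mm above the shelf) to 76 mm above the shelf; the point is 58 mm above the shelf, x axis from the pivot along the tab. The tab is 12 mm wide, 5 mm thick and ends 8 mm past the peg's axis
- cover_center (a point): centre, half-way up, of the loose aluminium cover lying on the stage's step: sheet 102 (x) by 142 (y) by 5 mm with a black grip bar at its middle, 16 mm thick (x), 44 mm long (y), 30 mm tall. The point is 17.5 mm above the underside, inside the bar (bar top 17.5 mm above it); z up. About 0.25 kg
- mat_top (a point): the middle of the top face of the flat black rubber mat fixed on the shelf, 170 (local x) by 210 (local y) by 3 mm
- plate_a_center (a point): One of two: black mounting plate on the shelf, 80 (x) by 120 (y) by 8 mm, 0.3 kg, with a central aluminium post 24 mm square, 60 mm tall. Point: centre half-way up, 34 mm above the underside, in the post (34 mm below its top); z up. Holes 11.8 mm: at (-25,-45), (-25,45) and (25,Y) mm, Y=22 on one plate, -22 on the other: look or try.
- plate_b_center (a point): One of two: black mounting plate on the shelf, 80 (x) by 120 (y) by 8 mm, 0.3 kg, with a central aluminium post 24 mm square, 60 mm tall. Point: centre half-way up, 34 mm above the underside, in the post (34 mm below its top); z up. Holes 11.8 mm: at (-25,-45), (-25,45) and (25,Y) mm, Y=22 on one plate, -22 on the other: look or try.
- wand: bystander: chrome magnetic wand lying flat, 165 mm long along its x, 18 mm tall; origin under its middle
- magnifier: bystander: brass-rimmed hand lens lying flat, 72 mm across and 10 mm tall, with an 85 mm black handle along its +x, 12 mm tall; origin under the lens's middle
- lens_cap: bystander: matte black round camera lens cap, 68 mm across, 11 mm tall; origin under its middle
- torch: bystander: black torch lying flat, 145 mm long along its x, 34 mm tall; origin under its middle
- tape: bystander: roll of white tape lying flat, 90 mm across, 25 mm tall; origin under its middle
Not all that is in view belongs to the job. Leave any turquoise or yellow look-alike of the part that bears plate_b_center alone.

How it is judged:
On the way, in this order (a step that is already met when the one before it is completed fails the run):
1. the swing tab is turned aside (past 1.25 rad) while the cover is still in the stage (value of joint tab above 1.25 rad and horizontal distance between cover_center and seat below 0.02 m), for 0.1 s.
2. the cover lies flat on the mat, let go (horizontal distance between cover_center and mat_top below 0.06 m and z of cover_center in the frame of mat_top between 0.013 and 0.022 m and angle between cover_center's own z axis and vertical below 0.06 rad and contact force between the fingers and cover below 0.2 N), for 0.2 s.
At the end, for the whole second after the job is handed in: One plate down over the pins (centre within 5 mm of the stage's middle, 30 to 37.5 mm over its floor, level), the other flat on shelf or mat over 100 mm from the stage's middle, cover flat on the mat within 60 mm of its middle, tab past 1.25 rad, level meaning within 0.06 rad; all at rest (horizontal distance between cover_center and mat_top below 0.06 m and z of cover_center in the frame of mat_top between 0.013 and 0.022 m and angle between cover_center's own z axis and vertical below 0.06 rad and value of joint tab above 1.25 rad and (((horizontal distance between plate_a_center and seat below 0.005 m and z of plate_a_center in the frame of seat between 0.03 and 0.0375 m and angle between plate_a_center's own z axis and vertical below 0.06 rad) and (height (world z) of plate_b_center between 0.03 and 0.041 m and angle between plate_b_center's own z axis and vertical below 0.06 rad and horizontal distance between plate_b_center and seat above 0.1 m)) or ((horizontal distance between plate_b_center and seat below 0.005 m and z of plate_b_center in the frame of seat between 0.03 and 0.0375 m and angle between plate_b_center's own z axis and vertical below 0.06 rad) and (height (world z) of plate_a_center between 0.03 and 0.041 m and angle between plate_a_center's own z axis and vertical below 0.06 rad and horizontal distance between plate_a_center and seat above 0.1 m))) and linear speed of each of plate_a, plate_b, cover below 0.02 m/s); the robot touches nothing.
It fails at once if the wand is moved by over 30 mm (distance of wand from where it was at the start of the episode above 0.03 m).
It fails at once if the magnifier is moved by over 30 mm (distance of magnifier from where it was at the start of the episode above 0.03 m).
It fails at once if the lens cap is moved by over 30 mm (distance of lens_cap from where it was at the start of the episode above 0.03 m).
It fails at once if the torch is moved by over 30 mm (distance of torch from where it was at the start of the episode above 0.03 m).
It fails at once if the tape is moved by over 30 mm (distance of tape from where it was at the start of the episode above 0.03 m).
It also fails if it takes over 72 s, if anything falls off the work surface, if the arm or the gripper's body presses on something with over 40 N, if the wrist force passes 120 N, or if a joint passes its speed limit or range.

## Working session

There is one attempt and no reset: what is moved stays moved. The work goes in short steps, Python scripts to look and compute and a shell command to move; the robot and the scene stay as the last step left them, time stands still between calls to the robot, and variables do not carry over. Pictures are saved under pics/ and viewed, at most 10 in all, crops included, and the job is handed in when it is done.

```bash
mkdir -p pics; ls
cat > h.py <<'E'
import numpy as np, cv2, pickle
from plant import manip, get_image
def snap(cam,name):
    im=get_image(cam); cv2.imwrite(f'pics/{name}.png',im['pixels'][:,:,::-1]); pickle.dump(im,open(f'pics/{name}.pkl','wb')); return im
def load(name): return pickle.load(open(f'pics/{name}.pkl','rb'))
def ray(im,uv,z):
    uv=np.array(uv,float).reshape(-1,1,2)
    n=cv2.undistortPoints(uv,np.array(im['camera_matrix']),np.array(im['dist_coeffs']))[:,0]
    R=np.array(im['R']);t=np.array(im['t']);c=-R.T@t
    d=np.c_[n,np.ones(len(n))]@R
    return c+d*((z-c[2])/d[:,2])[:,None]
E
python3 - <<'E'
from h import *
snap('top','top0');im=snap('scene','scene0')
s=manip.get_state();print(s['ee_pos'],s['eef_rot'],s['clock'],s['finger_gap'],manip.grip_point_offset)
E
```

```text
pics
[0.16246685 0.49900285 0.23080794] [[-9.50861572e-01  3.09615863e-01 -5.37120363e-04]
 [ 3.09616258e-01  9.50861098e-01 -9.71792345e-04]
 [ 2.09844533e-04 -1.09034119e-03 -9.99999384e-01]] 0.1 0.08537261746091858 0.0187
```

View pics/top0.png

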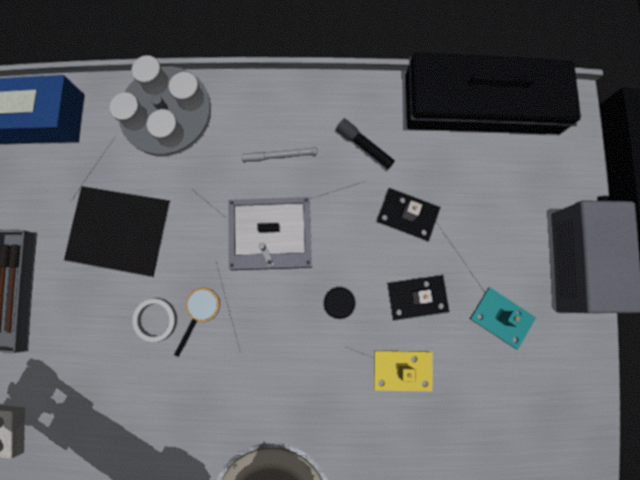

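View pics/scene0.png

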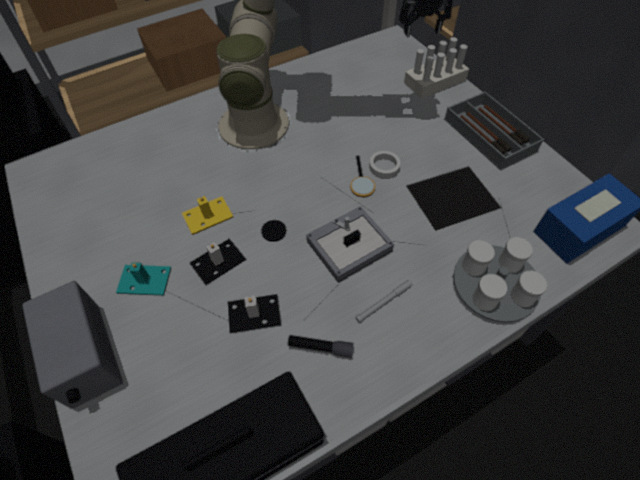

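The top view has the robot at the bottom, with image up = world +x. In it:
- Stage: about (270,234), with the tab near (265,254) and the cover bar at (268,227).
- Mat: (117,231).
- Black plates: (408,214) and (418,297).

The turquoise and yellow plates are look-alikes.

```bash
cat > m.py <<'E'
from h import *
im=load('top0');p=im['pixels'];hsv=cv2.cvtColor(p,cv2.COLOR_RGB2HSV);g=hsv[...,2]
def comp(mask,seed,z,label):
    mask=mask.astype(np.uint8)
    n,l,st,c=cv2.connectedComponentsWithStats(mask)
    k=l[seed[1],seed[0]]
    if k==0: print(label,'seed miss',p[seed[1],seed[0]]);return
    m=(l==k).astype(np.uint8);ct=max(cv2.findContours(m,0,2)[0],key=cv2.contourArea)
    w=ray(im,ct[:,0],z)[:,:2]
    (c,s,a)=cv2.minAreaRect((w*1000).astype(np.float32))
    print(label,np.round(c,1),np.round(s,1),round(a,1),'area',st[k,4])
for nm,px in dict(table=(330,230),rim=(234,230),cover=(250,220),bar=(268,228),plate=(395,218)).items(): print(nm,p[px[1],px[0]])
comp(g<45,(110,230),.003,'mat')
comp(g<45,(395,218),.008,'plateA far')
comp(g<45,(400,305),.008,'plateB near')
comp(g<45,(263,228),.0565,'bar')
comp(g<45,(340,303),.011,'cap')
comp(g>120,(414,208),.068,'postfar')
comp(g>120,(426,297),.068,'postnear')
d=np.abs(p.astype(int)-np.array(p[230,234]).astype(int)).max(2)<18
comp(d,(234,230),.034,'rim')
cv2.imwrite('pics/c0.png',cv2.resize(p[180:340,200:460,::-1],None,fx=3,fy=3,interpolation=cv2.INTER_CUBIC))
print('peg',ray(im,[(263,246)],.076),'pivot',ray(im,[(268,262)],.04),'wand',ray(im,[(245,157),(316,152)],.01),'torch',ray(im,[(342,128),(390,163)],.02), 'magn',ray(im,[(203,304),(178,354)],.01),'tape',ray(im,[(154,320)],.02))
E
python3 m.py
```

```text
table [143 144 150]
rim [ 93  93 101]
cover [170 168 170]
bar [22 23 27]
plate [25 24 27]
mat [557.5 351.9] [205.1 164.2] 81.2 area 6632
plateA far [ 599.4 -280. ] [115.1  76.3] 69.6 area 1458
plateB near [ 422.6 -298.4] [ 74.4 115.8] 8.6 area 1572
bar [557.3  13.2] [14.3 40.6] 0.7 area 137
cap [ 409.8 -133.2] [59.7 58. ] 0.6 area 707
postfar [ 599.8 -280.8] [24.2 24. ] 68.6 area 139
postnear [ 423.2 -299.3] [23.5 24. ] 0.3 area 147
rim [559.7  14. ] [124.5 165.4] 2.3 area 508
peg [[0.51698971 0.01986834 0.076     ]] pivot [[0.48911409 0.01292476 0.04      ]] wand [[ 0.72065528  0.07306667  0.01      ]
 [ 0.73350396 -0.0814262   0.01      ]] torch [[ 0.78569119 -0.13737202  0.02      ]
 [ 0.7078789  -0.24088879  0.02      ]] magn [[0.40207394 0.14981857 0.01      ]
 [0.29780778 0.19851881 0.01      ]] tape [[0.36669285 0.24929855 0.02      ]]
```

View pics/c0.png

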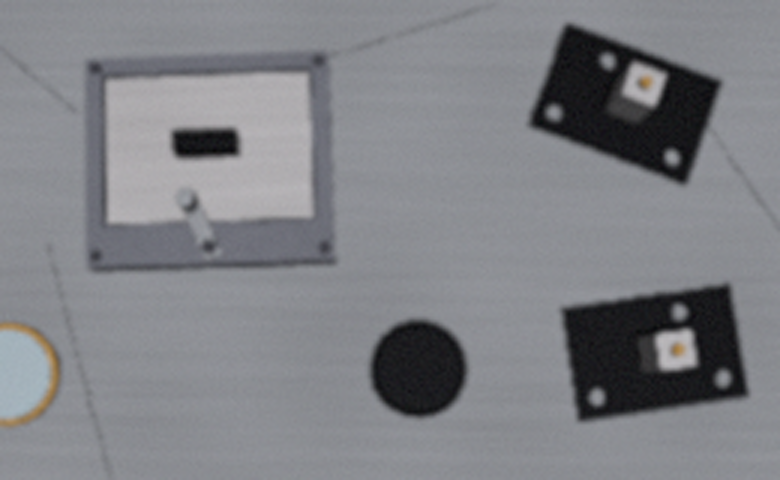

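The far plate's third hole reads as +22 and the near plate's as −22. The cover still hides the pins. I'll start with the tab.

```bash
cat > go.py <<'E'
# usage: go.py x y z yaw_deg : prints turn needed, then shifts in tool axes after the turn
import sys; from h import *
x,y,z,yw=map(float,sys.argv[1:5]);s=manip.get_state();R=np.array(s['eef_rot']);p=np.array(s['ee_pos'])
cur=np.degrees(np.arctan2(-R[0,1],R[1,1]));th=np.radians(yw)
T=np.array([[-np.cos(th),-np.sin(th),0],[-np.sin(th),np.cos(th),0],[0,0,-1]])
print('t',s['clock'],'p',p.round(4),'yaw',cur.round(2),'F',np.round(s['force'],1),'gap',round(s['finger_gap'],4),'gf',round(s['grip_force'],1))
print('turn',np.radians(cur-yw).round(4),'shift',(T.T@(np.array([x,y,z])-p)).round(4))
E
python3 -m jog '[[[0,0,0,-0.112,0.05],[0,0,0,-0.112,0.05],[0,0,0,-0.112,0.05],[-0.021,-0.03,0,0,0.05],[-0.021,-0.03,0,0,0.05],[-0.021,-0.03,0,0,0.05],[-0.021,-0.03,0,0,0.05],[-0.021,-0.03,0,0,0.05],[-0.021,-0.03,0,0,0.05],[-0.021,-0.03,0,0,0.05],[-0.021,-0.03,0,0,0.05]]]' 20
python3 -m jog '[[[-0.021,-0.03,0,0,0.05],[-0.021,-0.03,0,0,0.05],[-0.021,-0.03,0,0,0.05],[-0.021,-0.03,0,0,0.05],[-0.021,-0.03,0,0,0.05],[-0.021,-0.03,0,0,0.05],[-0.021,-0.03,0,0,0.05],[-0.021,-0.03,0,0,0.05],[0,0,0,0,0.05],[0,0,0,0,0.05]]]'
python3 go.py 0.517 0.02 0.048 1.3
python3 - <<'E'
from h import *
snap('wrist','w0')
E
```

```text
clock: 1.2
ee_pos: [0.3361, 0.2615, 0.2311]
eef_rot: [[-1.0, -0.021, -0.0], [-0.021, 1.0, -0.0], [0.0, -0.0, -1.0]]
force: [1.6, 0.4, -0.8]
finger_gap: 0.05
grip_force: 0.0
clock: 2.2
ee_pos: [0.5085, 0.0262, 0.2307]
eef_rot: [[-1.0, -0.02, -0.001], [-0.02, 1.0, 0.0], [0.001, 0.0, -1.0]]
force: [-0.2, 0.5, 0.6]
finger_gap: 0.05
grip_force: 0.0
t 2.2 p [0.5085 0.0262 0.2307] yaw 1.15 F [-0.2  0.5  0.6] gap 0.05 gf 0.0
turn -0.0025 shift [-0.0084 -0.0064  0.1827]
```

View pics/w0.png

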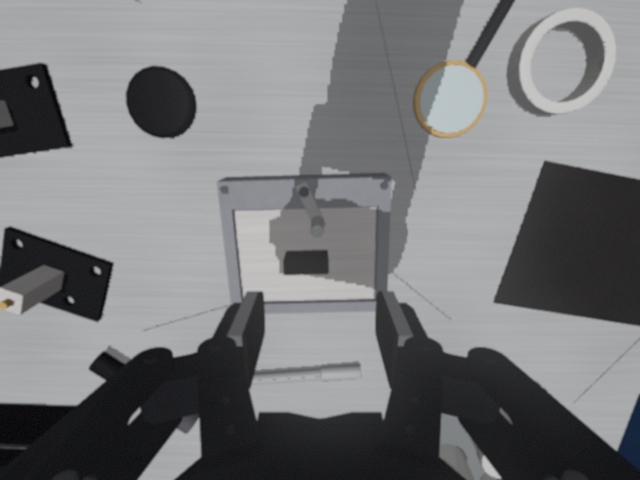

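The wrist view shows the peg top at (317,229), the pivot at (304,190), the bar at (306,262) and the stage's near rim at (219–394,178).

Run:
```python
from h import *
im=load('w0');r=lambda uv,z:ray(im,uv,z)[:,:2].round(4).tolist()
print('peg',r([(317,228)],.076),'piv',r([(304,190)],.042),'corn',r([(219,180),(394,176)],.034),'bar',r([(306,250)],.062))
p=im['pixels'];g=p.max(2)
n,l,st,c=cv2.connectedComponentsWithStats((g<50).astype(np.uint8));k=l[262,306];print(st[k])
m=(l==k).astype(np.uint8);ct=cv2.findContours(m,0,2)[0][0];print(cv2.minAreaRect((ray(im,ct[:,0],.062)[:,:2]*1000).astype(np.float32)))
```

```text
peg [[0.5167, 0.025]] piv [[0.489, 0.0118]] corn [[0.4822, -0.0711], [0.475, 0.0985]] bar [[0.5427, 0.0149]]
[     0      0    640    480 224383]
((800.4252319335938, -334.0574951171875), (32.116065979003906, 5.0961384773254395), 89.62826538085938)
```

```bash
python3 -m jog '[[[-0.004,-0.0015,0.03,-0.01,0.05],[-0.004,-0.0015,0.03,-0.01,0.05],[0,0,0.03,0,0.05],[0,0,0.03,0,0.05],[0,0,0.03,0,0.05],[0,0,0.016,0,0.05],[0,0,0.016,0,0.05],[0,0,0,0,0.0],[0,0,0,0,0.0],[0,0,0,0,0.0],[0,0,0,0,0.0],[0,0,0,0,0.0]]]' 20
python3 go.py 0.517 0.023 0.048 2.3
```

```text
clock: 3.45
ee_pos: [0.5172, 0.0238, 0.0502]
eef_rot: [[-0.999, -0.041, 0.002], [-0.041, 0.999, 0.0], [-0.002, -0.0, -1.0]]
force: [-1.5, 1.6, 5.1]
finger_gap: 0.0113
grip_force: 22.0
t 3.45 p [0.5172 0.0238 0.0502] yaw 2.36 F [-1.5  1.6  5.1] gap 0.0113 gf 22.0
turn 0.0011 shift [ 0.0002 -0.0008  0.0022]
```

```bash
python3 -m jog '[[[0.002,0.0044,0,0,0],[0.0026,0.004,0,0,0],[0.0031,0.0036,0,0,0],[0.0036,0.0031,0,0,0],[0.0041,0.0025,0,0,0],[0.0044,0.0019,0,0,0],[0.0046,0.0012,0,0,0],[0.0051,0.0005,0,0,0],[0,0,0,0,0],[0,0,0,0,0]]]'
python3 go.py 0.488 0.046 0.05 2.3
```

```text
clock: 4.45
ee_pos: [0.4872, 0.0426, 0.05]
eef_rot: [[-0.999, -0.042, 0.003], [-0.042, 0.999, -0.002], [-0.002, -0.002, -1.0]]
force: [1.3, -6.9, 3.6]
finger_gap: 0.0112
grip_force: 22.0
t 4.45 p [0.4872 0.0426 0.05  ] yaw 2.38 F [ 1.3 -6.9  3.6] gap 0.0112 gf 22.0
turn 0.0014 shift [-0.0009  0.0034  0.    ]
```

```bash
python3 -m jog '[[[0,0,0,0,0.06],[0,0,0,0,0.06],[0,0,0,0,0.06],[0,0,-0.03,0,0.06],[0,0,-0.03,0,0.06],[0,0,-0.04,0,0.06],[0,0,-0.04,0,0.06],[0,0,0,0,0.06]]]'
python3 - <<'E'
from h import *
im=snap('wrist','w1')
snap('top','top1')
E
python3 go.py 0.558 0.0145 0.048 2.3
```

```text
clock: 5.25
ee_pos: [0.4883, 0.0436, 0.194]
eef_rot: [[-0.999, -0.041, 0.009], [-0.041, 0.999, -0.001], [-0.009, -0.002, -1.0]]
force: [0.8, 0.0, -0.8]
finger_gap: 0.0598
grip_force: 0.0
t 5.35 p [0.4863 0.0438 0.1893] yaw 2.37 F [-0.6  0.2 -0.5] gap 0.0601 gf 0.0
turn 0.0012 shift [-0.0705 -0.0321  0.1413]
```

View pics/w1.png

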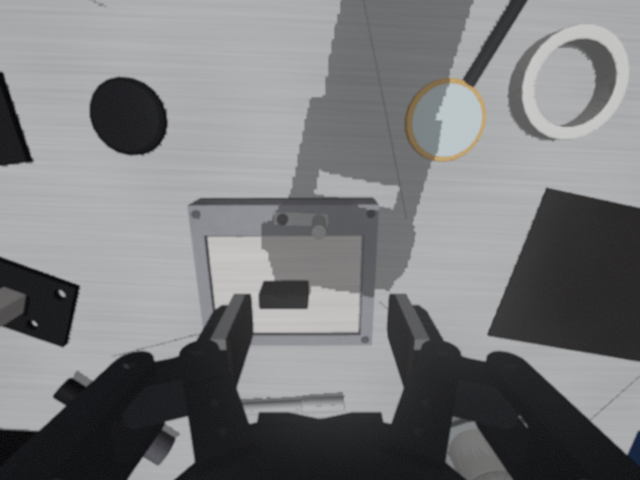

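The tab now lies along the near rim, pointing at (318,220). The cover bar is at (285,294), and the stage's screws at (196,214), (371,213) and (365,339) give its centre.

Run:
```python
from h import *
im=load('w1');a=ray(im,[(196,214),(371,213),(365,339)],.034)[:,:2];print(a.round(4),'mid',(a[0]+a[2])/2, 'yaw',np.degrees(np.arctan2(-(a[1]-a[0])[0],(a[1]-a[0])[1])),np.degrees(np.arctan2(*(a[2]-a[1])[::-1])))
g=im['pixels'].max(2);n,l,st,c=cv2.connectedComponentsWithStats((g<50).astype(np.uint8));k=l[294,285];print(st[k],c[k])
if st[k,4]<5000:
  x,y,w,h=st[k,:4]; print(ray(im,[(x+w/2,y),(x+w/2,y+h)],.062),ray(im,[(x+w/2,y+h)],.032))
im=load('top0');a=ray(im,[(200+95/3,180+68/3),(200+319/3,180+60/3),(200+325/3,180+247/3),(200+95/3,180+256/3)],.034)[:,:2];print('top',a.round(4),a.mean(0))
```

```text
[[ 0.4913 -0.0663]
 [ 0.4839  0.0898]
 [ 0.6147  0.0953]] mid [0.55298388 0.01452324] yaw 2.7247180359116387 2.436711517339156
[     0      0    640    480 229667] [315.82609169 196.10556588]
top [[ 0.613   0.0932]
 [ 0.6204 -0.0627]
 [ 0.4901 -0.0689]
 [ 0.4818  0.088 ]] [0.55131028 0.01239919]
```

```bash
python3 go.py 0.553 0.0135 0.038 2.6; python3 -m jog '[[[-0.0325,-0.0165,0,-0.004,0.065],[-0.0325,-0.0165,0,0,0.065],[0,0,0.03,0,0.065],[0,0,0.03,0,0.065],[0,0,0.03,0,0.065],[0,0,0.03,0,0.065],[0,0,0.02,0,0.065],[0,0,0.011,0,0.065],[0,0,0,0,0.065]]]'
python3 go.py 0.553 0.0135 0.038 2.6
```

```text
t 5.35 p [0.4863 0.0438 0.1893] yaw 2.37 F [-0.6  0.2 -0.5] gap 0.0601 gf 0.0
turn -0.004 shift [-0.0652 -0.0333  0.1513]
clock: 6.25
ee_pos: [0.5515, 0.0137, 0.0362]
eef_rot: [[-0.999, -0.045, -0.004], [-0.045, 0.999, 0.001], [0.004, 0.001, -1.0]]
force: [0.4, 0.4, 0.1]
finger_gap: 0.0649
grip_force: 0.0
t 6.25 p [0.5515 0.0137 0.0362] yaw 2.59 F [0.4 0.4 0.1] gap 0.0649 gf 0.0
turn -0.0002 shift [-0.0015 -0.0003 -0.0018]
```

```bash
python3 -m jog '[[[0,0,0,0,0.02],[0,0,0,0,0.02],[0,0,0,0,0.02],[0,0,0,0,0.02],[0,0,0,0,0.02],[0,0,-0.01,0,0.02],[0,0,-0.02,0,0.02],[0,0,-0.04,0,0.02],[0,0,-0.04,0,0.02],[0,0,-0.04,0,0.02],[0,0,0,0,0.02],[0,0,0,0,0.02]]]' 60
python3 go.py 0.5575 0.352 0.06 -8.8
python3 - <<'E'
from h import *
im=snap('top','top2');snap('wrist','w2')
p=im['pixels'][170:290,190:350]
cv2.imwrite('pics/c2.png',cv2.resize(p[:,:,::-1],None,fx=5,fy=5,interpolation=cv2.INTER_CUBIC))
E
```

```text
clock: 7.45
ee_pos: [0.5525, 0.0135, 0.1885]
eef_rot: [[-0.999, -0.045, 0.0], [-0.045, 0.999, -0.0], [-0.0, -0.0, -1.0]]
force: [-0.2, -0.6, -3.6]
finger_gap: 0.0427
grip_force: 61.7
t 7.45 p [0.5525 0.0135 0.1885] yaw 2.59 F [-0.2 -0.6 -3.6] gap 0.0427 gf 61.7
turn 0.1988 shift [0.0469 0.3353 0.1285]
```

View pics/w2.png

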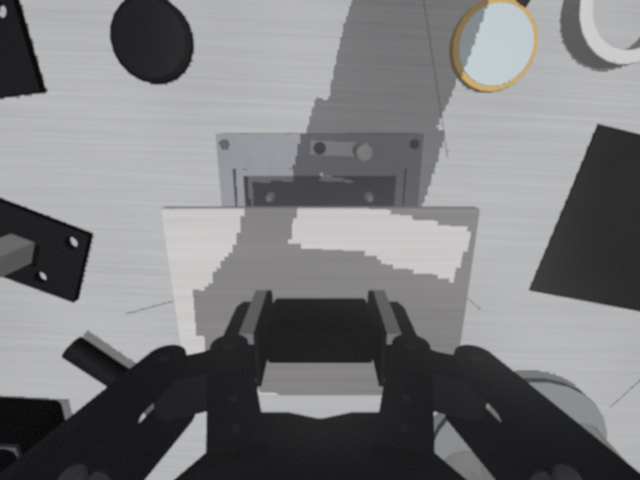

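The cover is lifted, and the two near pins are visible in the well at (270,197) and (368,197). Next it goes to the mat.

```bash
python3 -m jog '[[[0,0,0,0.1,0.02],[0,0,0,0.1,0.02],[0.006,0.042,0,0,0.02],[0.006,0.042,0,0,0.02],[0.006,0.042,0,0,0.02],[0.006,0.042,0,0,0.02],[0.006,0.042,0,0,0.02],[0.006,0.042,0,0,0.02],[0.006,0.042,0,0,0.02],[0.005,0.041,0,0,0.02],[0,0,0,0,0.02],[0,0,0,0,0.02]]]'
python3 -m jog '[[[0,0,0.04,0,0.02],[0,0,0.04,0,0.02],[0,0,0.04,0,0.02],[0,0,0.03,0,0.02],[0,0,0.01,0,0.02],[0,0,0.005,0,0.02],[0,0,0.005,0,0.02],[0,0,0,0,0.02],[0,0,0,0,0.02]]]'
python3 go.py 0.5575 0.352 0.0125 -8.8
```

```text
clock: 8.75
ee_pos: [0.5572, 0.3521, 0.1861]
eef_rot: [[-0.988, 0.153, -0.003], [0.153, 0.988, -0.002], [0.003, -0.002, -1.0]]
force: [-1.0, -0.3, -2.3]
finger_gap: 0.0427
grip_force: 62.2
clock: 9.65
ee_pos: [0.5585, 0.3519, 0.0195]
eef_rot: [[-0.988, 0.154, 0.002], [0.154, 0.988, 0.001], [-0.002, 0.001, -1.0]]
force: [0.1, 0.1, -3.1]
finger_gap: 0.0425
grip_force: 62.2
t 9.65 p [0.5585 0.3519 0.0195] yaw -8.87 F [ 0.1  0.1 -3.1] gap 0.0425 gf 62.2
turn -0.0012 shift [ 0.001 -0.     0.007]
```

View pics/c2.png

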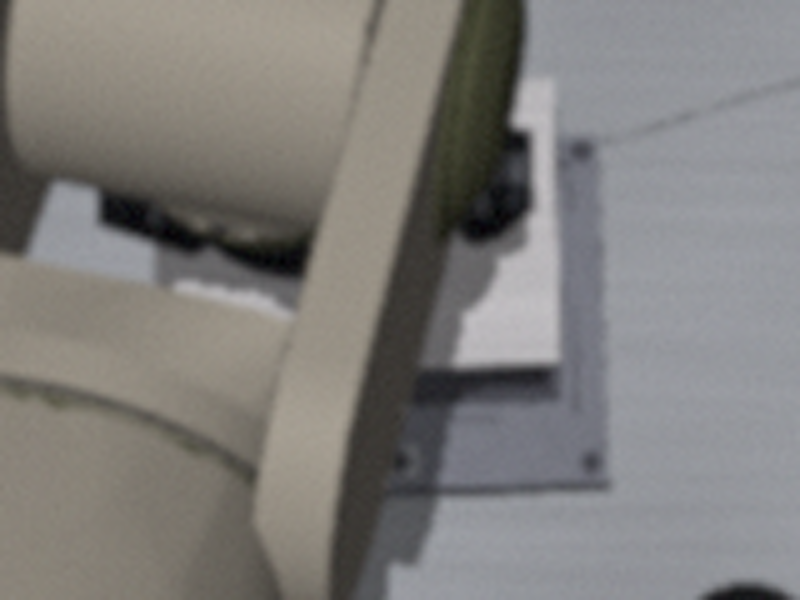

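```bash
python3 -m jog '[[[0,0,0.004,0,0.02],[0,0,0.003,0,0.02],[0,0,0,0,0.02],[0,0,0,0,0.065],[0,0,0,0,0.065],[0,0,0,0,0.065],[0,0,0,0,0.065],[0,0,-0.02,0,0.065],[0,0,-0.04,0,0.065],[0,0,-0.05,0,0.065],[0,0,-0.05,0,0.065],[0,0,0,0,0.065]]]'
python3 go.py 0.552 0.0135 0.2 2.6
python3 - <<'E'
from h import *
im=snap('top','top3');p=im['pixels'][180:290,215:325]
cv2.imwrite('pics/c3.png',np.hstack([cv2.resize(x[:,:,::-1],(390,390),interpolation=cv2.INTER_CUBIC) for x in (p,im['pixels'][165:295,50:180])]))
E
```

```text
clock: 10.85
ee_pos: [0.5604, 0.3528, 0.1792]
eef_rot: [[-0.988, 0.154, 0.012], [0.154, 0.988, 0.005], [-0.011, 0.007, -1.0]]
force: [0.1, 0.3, -0.2]
finger_gap: 0.0651
grip_force: 0.0
t 10.85 p [0.5604 0.3528 0.1792] yaw -8.85 F [ 0.1  0.3 -0.2] gap 0.0651 gf 0.0
turn -0.1999 shift [ 0.0238 -0.3386 -0.0208]
```

View pics/c3.png

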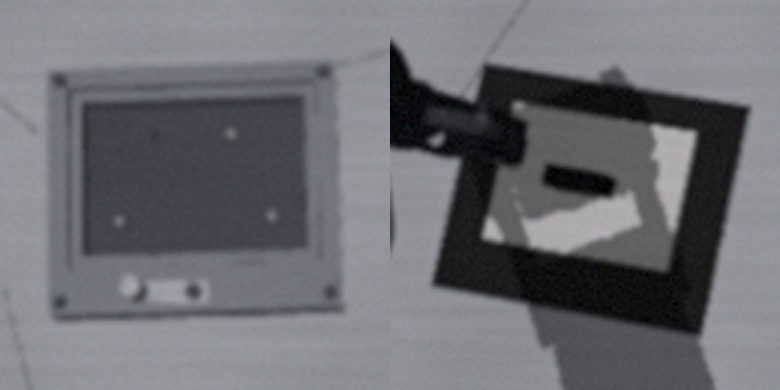

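The cover lies flat on the mat. The pins show in the left crop at (118,221), (272,215) and (230,133), so the third pin is on the −y side. That calls for Y=−22, the near plate, at about (0.423,−0.299). Next is a precise fix of the seat and that plate.

```bash
cat > fit.py <<'E'
from h import *
def fit(W,L):  # rigid 2D fit world = c + R L
    L=np.array(L,float)/1000;a=W-W.mean(0);b=L-L.mean(0)
    th=np.arctan2((b[:,0]*a[:,1]-b[:,1]*a[:,0]).sum(),(a*b).sum());R=np.array([[np.cos(th),-np.sin(th)],[np.sin(th),np.cos(th)]])
    c=W.mean(0)-R@L.mean(0);return c.round(4),np.degrees(th).round(2),((W-c-L@R.T)*1000).round(1).tolist()
def cen(g,u,r=4):
    x,y=int(round(u[0])),int(round(u[1]));p=g[y-r:y+r+1,x-r:x+r+1].astype(float);w=np.clip(p-np.median(p)-8,0,None)
    yy,xx=np.mgrid[-r:r+1,-r:r+1];return x+(w*xx).sum()/w.sum(),y+(w*yy).sum()/w.sum()
P=[(-25,-45),(-25,45),(25,-22)]
E
python3 - <<'E'
from fit import *
im=load('top3');g=im['pixels'].max(2);k=110/390
u=[(215+x*k,180+y*k) for x,y in [(272,215),(118,221),(230,133)]];c=[cen(g,q) for q in u];print(np.round(u,1).tolist(),np.round(c,1).tolist())
print('seat',fit(ray(im,c,.0245)[:,:2],P))
u=[(200+x/3,180+y/3) for x,y in [(723,379),(597,397),(680,312)]];c=[cen(g,q) for q in u];print(np.round(u,1).tolist(),np.round(c,1).tolist())
print('plate',fit(ray(im,c,.004)[:,:2],P))
E
python3 go.py 0.423 -0.299 0.19 8.3
```

```text
[[291.7, 240.6], [248.3, 242.3], [279.9, 217.5]] [[291.1, 240.3], [248.0, 241.9], [279.7, 217.1]]
seat (array([0.5592, 0.0136]), np.float64(2.74), [[0.2, 0.2], [-0.1, -0.0], [-0.1, -0.2]])
[[441.0, 306.3], [399.0, 312.3], [426.7, 284.0]] [[440.6, 305.7], [398.6, 312.0], [426.0, 283.6]]
plate (array([ 0.4229, -0.2989]), np.float64(8.66), [[-0.1, -0.1], [-0.1, 0.1], [0.1, 0.0]])
t 10.9 p [0.5592 0.3522 0.1749] yaw -8.86 F [-0.1 -0.7 -0.8] gap 0.0646 gf 0.0
turn -0.2996 shift [ 0.2288 -0.6248 -0.0151]
```

```bash
python3 -m jog '[[[0,0,-0.01,-0.15,0.05],[0,0,-0.01,-0.15,0.05],[0.0143,-0.039,0,0,0.05],[0.0143,-0.039,0,0,0.05],[0.0143,-0.039,0,0,0.05],[0.0143,-0.039,0,0,0.05],[0.0143,-0.039,0,0,0.05],[0.0143,-0.039,0,0,0.05],[0.0143,-0.039,0,0,0.05],[0.0143,-0.039,0,0,0.05]]]'
python3 -m jog '[[[0.0143,-0.039,0,0,0.05],[0.0143,-0.039,0,0,0.05],[0.0143,-0.039,0,0,0.05],[0.0143,-0.039,0,0,0.05],[0.0143,-0.039,0,0,0.05],[0.0143,-0.039,0,0,0.05],[0.0143,-0.039,0,0,0.05],[0.0143,-0.039,0,0,0.05],[0,0,0,0,0.05],[0,0,0,0,0.05],[0,0,0,0,0.05]]]'
python3 go.py 0.4229 -0.2989 0.03 8.66
```

```text
clock: 11.9
ee_pos: [0.4888, 0.025, 0.1899]
eef_rot: [[-0.989, -0.145, -0.002], [-0.145, 0.989, 0.0], [0.002, 0.001, -1.0]]
force: [1.2, -0.1, -0.4]
finger_gap: 0.0498
grip_force: 0.0
clock: 13.0
ee_pos: [0.4219, -0.2978, 0.1906]
eef_rot: [[-0.989, -0.145, -0.001], [-0.145, 0.989, 0.001], [0.001, 0.001, -1.0]]
force: [-0.1, 0.3, 0.4]
finger_gap: 0.0503
grip_force: 0.0
t 13.0 p [ 0.4219 -0.2978  0.1906] yaw 8.36 F [-0.1  0.3  0.4] gap 0.0503 gf 0.0
turn -0.0052 shift [-0.0009 -0.0012  0.1606]
```

```bash
python3 -m jog '[[[-0.001,-0.001,0.03,-0.005,0.05],[0,0,0.03,0,0.05],[0,0,0.03,0,0.05],[0,0,0.03,0,0.05],[0,0,0.025,0,0.05],[0,0,0.015,0,0.05],[0,0,0,0,0.05],[0,0,0,0,0.01],[0,0,0,0,0.01],[0,0,0,0,0.01],[0,0,0,0,0.01],[0,0,0,0,0.01]]]' 60
python3 go.py 0.5592 0.0136 0.04 2.74
```

```text
clock: 14.2
ee_pos: [0.4236, -0.2999, 0.0325]
eef_rot: [[-0.989, -0.15, 0.002], [-0.15, 0.989, -0.001], [-0.001, -0.001, -1.0]]
force: [0.8, 1.8, 6.5]
finger_gap: 0.0237
grip_force: 60.3
t 14.2 p [ 0.4236 -0.2999  0.0325] yaw 8.61 F [0.8 1.8 6.5] gap 0.0237 gf 60.3
turn 0.1024 shift [-0.1504  0.3066 -0.0075]
```

```bash
python3 -m jog '[[[0,0,-0.03,0,0.01],[0,0,-0.04,0,0.01],[0,0,-0.04,0.102,0.01],[-0.0168,0.034,0,0,0.01],[-0.0168,0.034,0,0,0.01],[-0.0168,0.034,0,0,0.01],[-0.0168,0.034,0,0,0.01],[-0.0168,0.034,0,0,0.01],[-0.0168,0.034,0,0,0.01],[-0.0168,0.034,0,0,0.01],[-0.0168,0.034,0,0,0.01],[-0.0167,0.0336,0,0,0.01]]]'
python3 -m jog '[[[0,0,0,0,0.01],[0,0,0,0,0.01],[0,0,0,0,0.01]]]'
python3 go.py 0.5599 0.0126 0.0425 2.74
python3 - <<'E'
from h import *
snap('wrist','w4')
E
```

```text
clock: 15.4
ee_pos: [0.5593, 0.0145, 0.1413]
eef_rot: [[-0.999, -0.048, -0.0], [-0.048, 0.999, -0.0], [0.0, -0.0, -1.0]]
force: [0.6, 0.3, -3.1]
finger_gap: 0.0232
grip_force: 60.1
clock: 15.7
ee_pos: [0.5588, 0.0121, 0.1412]
eef_rot: [[-0.999, -0.048, -0.001], [-0.048, 0.999, -0.0], [0.001, -0.0, -1.0]]
force: [0.3, -0.5, -3.4]
finger_gap: 0.0236
grip_force: 60.4
t 15.7 p [0.5588 0.0121 0.1412] yaw 2.73 F [ 0.3 -0.5 -3.4] gap 0.0236 gf 60.4
turn -0.0003 shift [-0.0011  0.0004  0.0987]
```

View pics/w4.png

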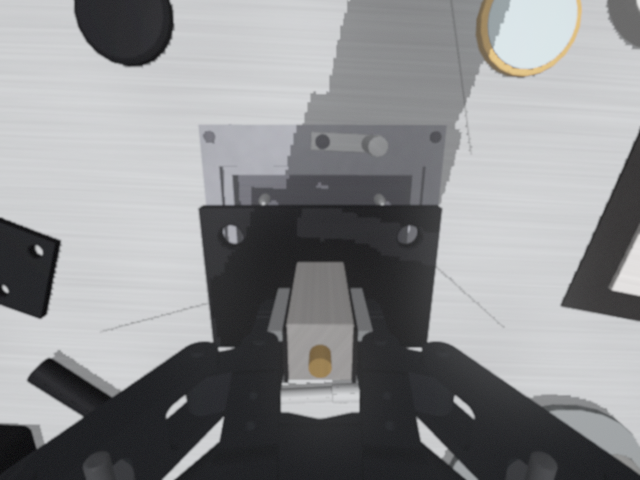

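The plate is level over the stage. Its holes are at (231,235) and (408,235), and the pin tops at (265,200) and (380,200), so I can check the alignment from this view.

Run:
```python
from h import *
im=load('w4');h=ray(im,[(231,235),(408,235)],.1165)[:,:2];p=ray(im,[(265,200),(380,200)],.0245)[:,:2]
print(h.round(4),p.round(4),'pin-hole',((p-h)*1000).round(1).tolist(),np.linalg.norm(h[0]-h[1]),np.linalg.norm(p[0]-p[1]))
g=im['pixels'].max(2);print(g[190:204,258:274]);
```

```text
[[ 0.5352 -0.0328]
 [ 0.531   0.056 ]] [[ 0.5361 -0.0294]
 [ 0.5319  0.0573]] pin-hole [[0.9, 3.4], [1.0, 1.2]] 0.08899520638834717 0.08676975012505946
[[ 86  85  85  84  84  84  85  83  84  83  84  85  83  85  84  84]
 [ 85  84  84  85  85  84  85  86  83  83  82  84  84  84  83  84]
 [ 84  86  84  84  87  86  88  89  87  86  84  84  84  83  83  84]
 [ 86  82  84  87  90  94  97  95  96  91  88  87  83  83  84  85]
 [ 84  85  86  94 100 106 109 109 105 100  94  88  86  84  85  83]
 [ 84  86  92 103 110 115 117 113 112 108 102  94  87  83  83  84]
 [ 84  91 102 113 118 118 117 115 113 111 107  99  90  84  83  82]
 [ 87  99 111 118 120 120 118 116 113 109 107 101  91  85  83  82]
 [ 94 105 117 122 123 122 119 117 113 109 105 101  92  85  85  84]
 [ 97 112 121 127 129 128 122 117 113 108 105 100  90  90  91  91]
 [100 115 128 135 136 132 127 118 113 109 104  98  95 101 106 107]
 [ 99 114 131 141 150 149 141 126 113 109 104 100 101 112 119 122]
 [ 94 112 131 150 170 176 165 140 119 111 109 110 113 120 126 126]
 [ 87 104 124 151 180 187 174 144 116 106 110 115 118 121 122 122]]
```

Run:
```python
from h import *
im=load('w4');g=im['pixels'].max(2)
def blob(x0,x1,y0,y1,th):
    m=g[y0:y1,x0:x1]>th;yy,xx=np.nonzero(m);print('blob',m.sum(),xx.min()+x0,xx.max()+x0,yy.min()+y0,yy.max()+y0);return ((xx.min()+xx.max())/2+x0,(yy.min()+yy.max())/2+y0)
print(g[198:208,372:392]);print(g[198:208,256:276])
h=[blob(215,247,218,250,80),blob(392,424,218,250,80)]
H=ray(im,h,.1165)[:,:2];print(H.round(4))
for t in ([(262.5,203),(382.5,203)],):
  p=ray(im,t,.025)[:,:2];print(p.round(4),((p-H)*1000).round(1),np.linalg.norm(p[0]-p[1]))
```

```text
[[ 79  86  97 103 107 110 114 116 118 121 119 111 103  88  83  77  80  78
   82  80]
 [ 80  84  96 102 107 109 114 121 124 126 124 117 107  94  83  80  79  78
   78  78]
 [ 77  85  94  99 105 109 115 123 130 133 130 124 112 101  90  88  84  81
   79  80]
 [ 77  82  90  97 103 109 116 126 135 138 135 130 118 107 104 104  99  88
   82  81]
 [ 78  78  86  92 100 106 115 129 138 147 149 141 126 116 116 118 112 100
   88  81]
 [ 74  76  79  87  93  98 107 122 140 161 164 154 129 117 117 119 117 105
   96  83]
 [ 65  66  66  72  79  82  90 101 126 151 158 145 119 103 102 103 103  98
   89  78]
 [ 49  50  48  52  55  56  58  67  87 107 114 100  81  71  70  69  72  69
   66  57]
 [ 38  35  37  40  39  40  38  42  48  55  57  52  45  45  43  42  43  46
   44  41]
 [ 35  34  35  33  35  36  35  35  37  34  34  34  36  35  37  40  37  39
   38  39]]
[[ 85  87  94 105 117 122 123 122 119 117 113 109 105 101  92  85  85  84
   85  81]
 [ 86  88  97 112 121 127 129 128 122 117 113 108 105 100  90  90  91  91
   90  88]
 [ 85  88 100 115 128 135 136 132 127 118 113 109 104  98  95 101 106 107
  108 104]
 [ 84  88  99 114 131 141 150 149 141 126 113 109 104 100 101 112 119 122
  121 116]
 [ 83  86  94 112 131 150 170 176 165 140 119 111 109 110 113 120 126 126
  125 123]
 [ 80  85  87 104 124 151 180 187 174 144 116 106 110 115 118 121 122 122
  123 120]
 [ 72  73  73  84 103 131 161 167 152 122 100  90  98 104 105 106 105 104
  104 105]
 [ 55  57  57  60  71  91 111 115 100  82  68  64  69  73  74  71  73  72
   72  73]
 [ 43  47  46  47  50  56  63  62  56  48  48  45  46  49  48  48  48  47
   45  49]
 [ 46  45  43  44  42  44  46  44  43  42  41  42  42  41  41  42  44  44
   44  41]]
blob 284 222 242 224 243
blob 212 400 417 225 242
[[ 0.5344 -0.0323]
 [ 0.5302  0.0562]]
[[ 0.5384 -0.0312]
 [ 0.534   0.0593]] [[4.  1.1]
 [3.9 3.1]] 0.09061095584152934
```

```bash
python3 -m jog '[[[-0.0026,0.0011,0.03,0,0.01],[0,0,0.03,0,0.01],[0,0,0.018,0,0.01],[0,0,0,0,0.01],[0,0,0.002,0,0.01],[0,0,0.002,0,0.01],[0,0,0.002,0,0.01],[0,0,0.002,0,0.01],[0,0,0,0,0.01]]]'
python3 go.py 0.5613 0.0133 0.0425 2.74
```

```text
clock: 16.65
ee_pos: [0.5617, 0.0141, 0.0553]
eef_rot: [[-0.999, -0.048, -0.0], [-0.048, 0.999, 0.0], [0.0, 0.0, -1.0]]
force: [0.4, 0.5, -3.1]
finger_gap: 0.0233
grip_force: 60.2
t 16.65 p [0.5617 0.0141 0.0553] yaw 2.76 F [ 0.4  0.5 -3.1] gap 0.0233 gf 60.2
turn 0.0004 shift [ 0.0004 -0.0007  0.0128]
```

```bash
python3 -m jog '[[[0,0,0.002,0,0.01],[0,0,0.002,0,0.01],[0,0,0.001,0,0.01],[0,0,0,0,0.01]]]'
python3 go.py 0.5613 0.0133 0.0425 2.74
```

```text
clock: 17.05
ee_pos: [0.5616, 0.0141, 0.0501]
eef_rot: [[-0.999, -0.048, -0.0], [-0.048, 0.999, 0.0], [0.0, 0.0, -1.0]]
force: [-0.5, 0.4, -3.5]
finger_gap: 0.0231
grip_force: 60.2
t 17.05 p [0.5616 0.0141 0.0501] yaw 2.76 F [-0.5  0.4 -3.5] gap 0.0231 gf 60.2
turn 0.0004 shift [ 0.0004 -0.0008  0.0076]
```

```bash
python3 -m jog '[[[0,0,0.002,0,0.01],[0,0,0.002,0,0.01],[0,0,0.002,0,0.01],[0,0,0.001,0,0.01],[0,0,0,0,0.01]]]'
python3 go.py 0.5613 0.0133 0.0425 2.74
```

```text
clock: 17.55
ee_pos: [0.5617, 0.0141, 0.0431]
eef_rot: [[-0.999, -0.048, -0.0], [-0.048, 0.999, 0.0], [0.0, 0.0, -1.0]]
force: [0.4, 0.7, -2.5]
finger_gap: 0.023
grip_force: 60.2
t 17.55 p [0.5617 0.0141 0.0431] yaw 2.76 F [ 0.4  0.7 -2.5] gap 0.023 gf 60.2
turn 0.0003 shift [ 0.0004 -0.0007  0.0006]
```

```bash
python3 -m jog '[[[0,0,0.001,0,0.01],[0,0,0,0,0.01],[0,0,0,0,0.05],[0,0,0,0,0.05],[0,0,0,0,0.05],[0,0,0,0,0.05],[0,0,-0.02,0,0.05],[0,0,-0.04,0,0.05],[0,0,-0.05,0,0.05],[0,0,-0.05,0,0.05]]]'
python3 -m jog '[[[0.01,0.04,0,0,0.05],[0.01,0.04,0,0,0.05],[0.01,0.04,0,0,0.05],[0.01,0.04,0,0,0.05],[0.01,0.04,0,0,0.05],[0.01,0.04,0,0,0.05],[0.01,0.04,0,0,0.05],[0.01,0.04,0,0,0.05],[0,0,0,0,0.05],[0,0,0,0,0.05]]]'
python3 - <<'E'
from h import *
im=snap('top','top5');p=im['pixels'][180:330,215:465]
cv2.imwrite('pics/c5.png',cv2.resize(p[:,:,::-1],None,fx=3,fy=3,interpolation=cv2.INTER_CUBIC))
E
```

```text
clock: 18.55
ee_pos: [0.5613, 0.0141, 0.2041]
eef_rot: [[-0.999, -0.048, -0.001], [-0.048, 0.999, 0.0], [0.001, 0.0, -1.0]]
force: [0.9, 0.3, -0.3]
finger_gap: 0.0496
grip_force: 0.0
clock: 19.55
ee_pos: [0.4661, 0.3303, 0.2022]
eef_rot: [[-0.999, -0.05, -0.0], [-0.05, 0.999, -0.0], [0.0, -0.0, -1.0]]
force: [1.0, -0.1, -0.2]
finger_gap: 0.05
grip_force: 0.0
```

View pics/c5.png

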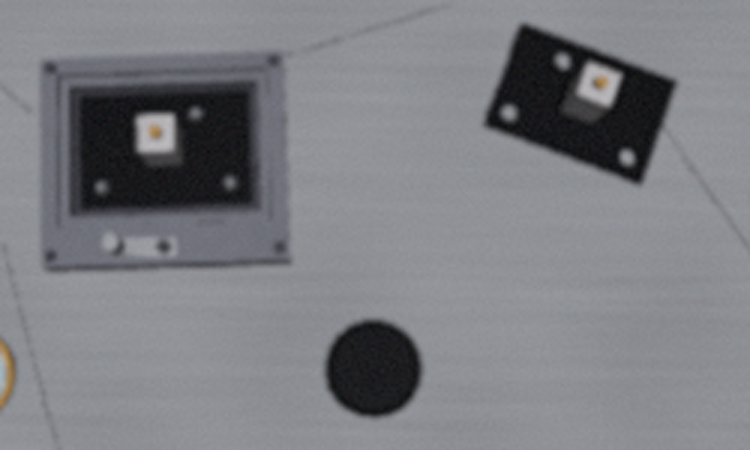

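The plate is down over all three pins: the post is centred at (156,132) and every hole shows its pin. It was released with its underside at floor height. The other plate is flat and untouched at (580,105), and the tab is aside.

```bash
python3 -c "
from plant import manip;print(manip.hand_in())"
```

```text
the job is handed in; nothing more can be done
None
```

I handed the job in at about 20 s on the robot's clock: tab swung aside, cover flat on the mat, and the near plate (third hole at Y=−22) fully down over the three pins; I chose it from the camera images and confirmed it by the fit, so the other plate was never tried on and stays flat on the shelf, untouched, about 0.3 m from the stage; the hand-in gave no pass or fail verdict.

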